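# Lock the pump cassettes with the tie rod

## Robot

A 6-joint arm with a two-finger parallel gripper is mounted at the origin on the work surface. World frame = base frame: x ahead of the robot, y to its left, z up, the work surface at z = 0. Lengths are in m, angles in rad, forces in N, time in s.
With the tool pointing down it reaches from about 0.3 to 0.775 m from the base axis. Payload 14.6 kg.
Tool frame: the origin (TCP) lies midway between the tips of the shut fingers; the grasp point (between the pads) lies 19 mm behind it; z points along the fingers, y is the line along which they close (so a half turn about z gives the same grasp; the last joint's range is limited). The gripper opens to 94 mm and grips with 3 to 60 N. Pads are 16 mm wide; open, the fingers measure 119 mm over their backs; the gripper's body (75 mm by 177 mm) begins 78 mm behind the grasp point.
Start: joints at [1.193, 0.3, 1.521, -0, 1.321, -0.067], TCP at [0.168, 0.524, 0.205] pointing down, gripper open.
Joint ranges: [-3.03, 3.03], [-0.79, 2.21], [0.23, 2.52], [-1.04, 4.18], [0, 3.07], [-2.55, 2.55]. Speed limits (rad/s): [2.22, 2.22, 2.57, 3.14, 3.14, 3.14].

## Interface

Orientations are given as a unit quaternion [x, y, z, w].
In Python, from rig import monitor, vision, order gives the robot as it stands. The module is installed in compiled form; this text tells all that it offers.
- The arm moves only by the tool move_arm, never from a script. Its argument "deltas" is a list of rows, each a list of 3 entries, a list of its own where there are three numbers: the shift along the tool's x, y, z in mm, then the turn, a rotation vector about the tool's x, y, z in rad, then the opening, from 0 (shut) to 1 (fully open). A call has 1 to 12 rows; each row is the pose to reach, as a shift and turn from the pose commanded when the call began, along the tool's axes at that moment; what a row does not reach only later rows make up. A row lasts 1/8 s, in which the tool goes at most 62.5 mm and 10.7 degrees, less where a joint would pass 70% of its speed; a pose out of reach is approached as far as the arm can. A call with a gripper value outside its range is refused whole. The fingers move at their own pace and stop on an object; "newtons" is the grip in N (left out, the last holds). Time passes only in rows, so rows that repeat a pose let the fingers close. It gives the time, the measured TCP pose, the force, the opening and the grip force at its end, in the units of the state.
- monitor.observe(): the state, without advancing time (a new reading comes with each control period).
- vision.capture(name): name is "scene" or "side" or "wrist"; returns a dict with "image" (400x640x3 uint8, red, green, blue), "fx", "fy", "cx", "cy" (pixels), "T" (4x4, takes a point from camera to world coordinates). Camera axes: x right, y down, z forward; pixel columns grow to the right and rows downward; lengths in m; the calibration is good to about 2 mm. A picture is of the moment at which its call begins. There is no depth.
- order.hand_in(): hands the job in; it is judged then, once.
The state is a dict: "time": time; "q": joint angles; "joint_velocities": joint speeds; "effort": joint torques, N m; "eef_pos": TCP position; "ee_rot": TCP orientation; "ft_force": force on the tool from outside, world axes, zero at the start; "moment": the same for the moment, N m; "grip_width": opening from 0.0 (shut) to 1.0 (fully open); "grip_force": force on a finger pad.
Only numpy, scipy, OpenCV 4.12 (cv2) and the standard library are available. Lean on these libraries where they do the work, as an engineer would, in place of code of your own. Each camera call takes 0.05 s, during which the arm holds its last target. There are 200 camera calls.

## Task

Take the red-handled tie rod from its rest and thread it through the holes of all three cassettes of the pump, one after the other from the blue-striped one, until its flange sits against the first cassette, then let go. The cassettes sit loosely and are brittle: feel for each hole and never push on them with 20 N or more; leave everything else on the bench where it is.

Things in the scene. Friction and masses are not known exactly. Their poses are not given: they have to be found in the camera images.
- pump: Fixed steel pump: bed 20 mm high, 110 wide (y), with three upright white cassettes (blue, green, orange stripes), 12 thick (x), 60 wide, tops at z = 100 (tabs to 107); front faces at x = 0, 36, 72. Drive housing from x = 126, 120 mm tall. Origin on the table under the blue cassette's front face, slot middle; x = the way the rod goes in, y sideways, z up.
- entry (a point): Pump's x = 0, y = 0, z = 75 mm: hole height at the blue cassette's front face, in the middle of its sideways play; axes as the pump's. Each cassette has one round through hole along x, 14.5 mm wide, 1 mm chamfer in front, at this height. The real hole stands up to 7 mm to either side along y; that is not measured.
- slot2 (a point): The same slot-middle point for the green cassette (36 mm behind entry). Every cassette's hole is off by its own unknown amount, up to 7 mm. A cassette slides sideways (y) up to 11 mm from the middle, with about 0.6 N of friction, and stays where it is left, so a rod already through one can be moved sideways with it.
- slot3 (a point): The same slot-middle point for the orange cassette (72 mm behind entry). Each cassette is spring-backed: pushed along x it gives about 0.4 mm per N and springs back (10 mm at most); it does not move up or down. The cassettes are brittle: 20 N from the rod breaks them.
- rod_grip (a point): Centre of the loose tie rod's red grip, on the rod's axis; x points to the tip. Grip 32 long (x), 16 wide (y), 22 mm high (z); steel flange 28 across at x = 16 to 20; steel shaft 12 across at x = 20 to 124, 1.5 mm tip chamfer. About 0.1 kg. At first it lies level on its rest, axis 45 mm above the table, grip free all round, 35 mm free under its axis.
- rod_tip (a point): Centre of the end face of the tie rod's shaft, 124 mm ahead of rod_grip on the axis; axes as rod_grip's. With the flange against the blue cassette it stands at x = 104 mm of the pump, 20 mm past the orange cassette's back.
- rest: Fixed grey rest, base 100 x 50 x 10 mm, origin under its centre, x along the rod. Two saddles at x = -32 and +32 (12 long, 22 wide, tops at z = 52) hold the shaft in upward-open notches 14 wide, 13 deep: lift the rod straight up. The grip's centre lies about 72 mm on the -x side.
- bottle_a: Bystander, to be left alone: clear glass bottle with blue cap, 72 mm wide, 150 tall. Origin under its centre.
- bottle_b: Bystander, to be left alone: clear glass bottle with blue cap and a paper label, 72 mm wide, 150 tall. Origin under its centre.
- jar: Bystander, to be left alone: small amber jar with white lid, 52 mm wide, 75 tall. Origin under its centre.
- beaker: Bystander, to be left alone: clear plastic beaker, 60 mm wide, 70 tall. Origin under its centre.
- spare: Bystander, to be left alone: spare white cassette with yellow stripes lying flat, 80 x 60 x 12 mm; not needed. Origin under its centre.
- screwdriver: Bystander, to be left alone: screwdriver lying flat. Its origin lies at about mid length, x towards the blade.
- dishes: Bystander, to be left alone: clear stack of dishes, 88 mm wide, 30 tall. Origin under its centre.
- tipbox: Bystander, to be left alone: blue box with white lid, 85 x 120 x 57 mm. Origin under its centre.
There are look-alikes about, which are no part of the job. Of the things shaped like the part that bears rod_grip, the bare steel one is meant.

How it is judged:
By the outcome, as a careful person would: the job done as asked, in the order asked, and still so for the second after the job is handed in, with the robot touching nothing.
It also fails if it takes over 72 s, if anything falls off the work surface, if the arm or the gripper's body presses on something with over 40 N, if the wrist force passes 120 N, or if a joint passes its speed limit or range.

## Working session

There is one attempt and no reset: what is moved stays moved. The work goes in short steps, Python scripts to look and compute and a tool call to move; the robot and the scene stay as the last step left them, time stands still between calls to the robot, and variables do not carry over. Pictures are saved under pics/ and viewed, at most 10 in all, crops included, and the job is handed in when it is done.

Besides the shell and the picture viewer there is one more tool, called after "Request:" in YAML: its name, and indented under it one key for each argument. move_arm: Moves the arm, as the interface text tells. Its arguments: {"type":"object","properties":{"deltas":{"type":"array","items":{"type":"array"}},"newtons":{"type":"number"}},"required":["deltas"]}

```bash
mkdir -p pics; cat > h.py <<'E'
import numpy as np, cv2
from rig import monitor, vision, order
def cap(n,f):
    c=vision.capture(n); cv2.imwrite(f'pics/{f}.png',c['image'][:,:,::-1]); np.savez(f'pics/{f}.npz',**c); return c
def load(f): return dict(np.load(f'pics/{f}.npz'))
def ray(c,u,v):
    d=np.array([(u-c['cx'])/c['fx'],(v-c['cy'])/c['fy'],1.]); T=c['T']; return T[:3,3],T[:3,:3]@d
def plane(c,u,v,z):
    o,d=ray(c,u,v); return o+d*(z-o[2])/d[2]
def proj(c,p):
    q=np.linalg.inv(c['T'])@np.append(p,1); return q[0]/q[2]*c['fx']+c['cx'],q[1]/q[2]*c['fy']+c['cy']
def tri(*r):
    A=0;b=0
    for o,d in r:
        d=d/np.linalg.norm(d);P=np.eye(3)-np.outer(d,d);A=A+P;b=b+P@o
    return np.linalg.solve(A,b)
E
python3 - <<'E'
from h import *
a=cap('scene','s0');b=cap('side','d0')
for c in(a,b): print(c['fx'],c['T'].round(3).tolist())
print(monitor.observe())
E
```

```text
372.5780987624613 [[-0.699, 0.489, -0.522, 1.11], [0.715, 0.469, -0.518, 0.548], [-0.009, -0.735, -0.678, 0.868], [0.0, 0.0, 0.0, 1.0]]
361.1593250587853 [[0.698, -0.448, 0.559, -0.038], [-0.716, -0.444, 0.538, -0.613], [0.007, -0.776, -0.631, 0.735], [0.0, 0.0, 0.0, 1.0]]
{'time': 0.1, 'q': array([ 1.19340309e+00,  3.00379697e-01,  1.52147602e+00,  1.78871150e-05,
        1.32075815e+00, -6.65787580e-02]), 'joint_velocities': array([-0.00114342, -0.00238879, -0.00241018,  0.00031295,  0.00011349,
        0.00041587]), 'effort': array([ 2.07796176e-03, -5.32649159e+01, -3.53282797e+01,  7.09553878e-02,
        2.35263957e-02, -5.48492835e-05]), 'eef_pos': array([0.16810999, 0.52343376, 0.20498093]), 'ee_rot': array([ 1.54784616e-01,  9.87948107e-01, -4.96172904e-04, -1.20871294e-04]), 'ft_force': array([ 0.25159292, -0.81679919,  0.3846918 ]), 'moment': array([-0.02130389, -0.01267792,  0.00402476]), 'grip_force': 0.0, 'grip_width': 0.9989727564609004}
```

View pics/s0.png

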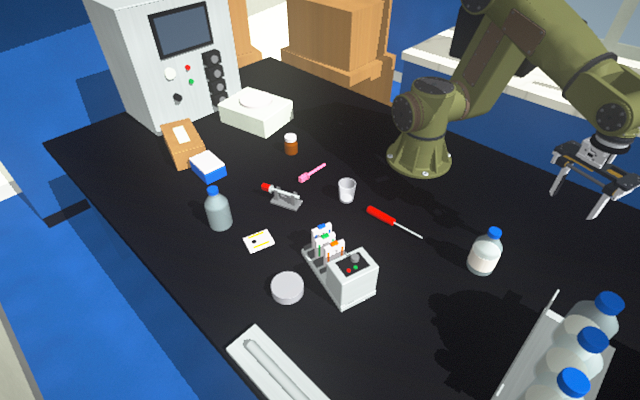

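View pics/d0.png

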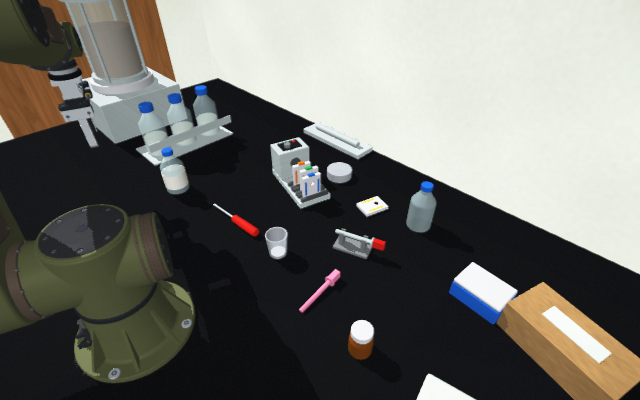

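The scene shows three candidates: the red-gripped steel rod on the grey rest (scene 267,187; side 377,243), a pink rod lying flat (scene 312,172; side 320,290), and a red screwdriver (scene 380,214). The one on the rest has a bare steel shaft, so it fits. I'll confirm that with an enlarged crop.

```bash
python3 - <<'E'
from h import *
a=load('s0');b=load('d0')
A=cv2.resize(a['image'][160:310,250:390,::-1],None,fx=2.8,fy=2.8*1,interpolation=cv2.INTER_CUBIC)
B=cv2.resize(b['image'][130:280,260:400,::-1],None,fx=2.8,fy=2.8,interpolation=cv2.INTER_CUBIC)
cv2.imwrite('pics/crop0.png',np.hstack([A,B]))
def red(c,x0,x1,y0,y1):
    h=cv2.cvtColor(c['image'],cv2.COLOR_RGB2HSV); m=((h[...,0]<8)|(h[...,0]>174))&(h[...,1]>170)&(h[...,2]>90)
    ys,xs=np.nonzero(m[y0:y1,x0:x1]); return xs.mean()+x0,ys.mean()+y0,len(xs)
u=red(a,255,280,178,200);v=red(b,365,390,230,255);print(u,v)
print(tri(ray(a,*u[:2]),ray(b,*v[:2])),plane(a,*u[:2],.047),plane(b,*v[:2],.047))
E
```

```text
(np.float64(264.78181818181815), np.float64(186.25454545454545), 55) (np.float64(378.6218487394958), np.float64(243.8403361344538), 119)
[ 0.54968498 -0.25421698  0.0475173 ] [ 0.55107789 -0.25768059  0.047     ] [ 0.54729977 -0.25205045  0.047     ]
```

View pics/crop0.png

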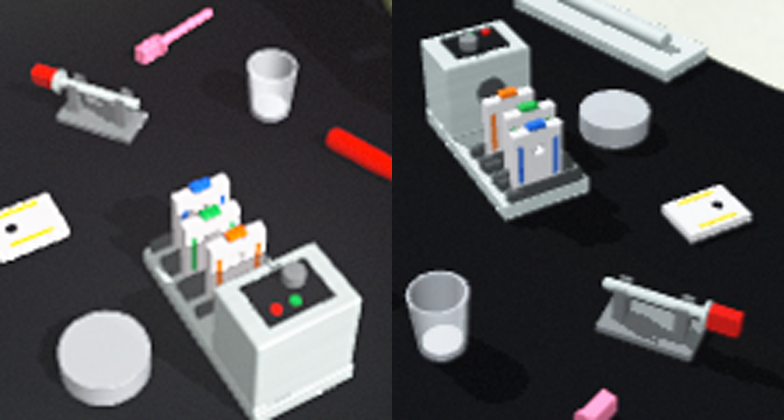

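The crop confirms it: the bare steel rod with the red grip lies on the rest (crop left 45,75 to 137,103; right 725,320 to 606,285). The pump's blue cassette faces the side camera, with its hole at about right (539,150).

```bash
python3 - <<'E'
from h import *
a=load('s0');b=load('d0')
S=lambda x,y:(x/2.8+250,y/2.8+160); D=lambda x,y:((x-392)/2.8+260,y/2.8+130)
def t(n,p,q,z):
    r=[ray(a,*S(*p)),ray(b,*D(*q))];print(n,tri(*r).round(4),plane(a,*S(*p),z).round(4),plane(b,*D(*q),z).round(4))
t('tip',(138,103),(606,285),.045)
t('grip',(45,75),(725,320),.045)
# tab colours
def blob(c,lo,hi,box):
    x0,x1,y0,y1=box;h=cv2.cvtColor(c['image'],cv2.COLOR_RGB2HSV)[y0:y1,x0:x1]
    m=((h[...,0]>=lo)&(h[...,0]<=hi)&(h[...,1]>120)&(h[...,2]>90)).astype(np.uint8)
    n,l,s,ce=cv2.connectedComponentsWithStats(m);k=1+np.argsort(-s[1:,4])[:3]
    return [(tuple((ce[i]+[x0,y0]).round(1)),s[i,4]) for i in k]
for n,lo,hi in(('blue',100,125),('green',50,85),('orange',8,20)):
    A=blob(a,lo,hi,(300,355,215,265));B=blob(b,lo,hi,(285,325,155,202));print(n,A,B)
    tb=lambda L:min(L,key=lambda e:e[0][1])[0]
    r=[ray(a,*tb(A)),ray(b,*tb(B))];print(tri(*r).round(4),plane(a,*tb(A),.104).round(4),plane(b,*tb(B),.104).round(4))
# bed near corner & housing top corners
print('bed front corners side', plane(b,*D(588,183),.02).round(4),plane(b,*D(508,208),.02).round(4), 'scene far-left corner',plane(a,*S(148,250),.02).round(4))
for p in[(313,245),(361,292),(264,352),(217,296)]: print('house',plane(a,*S(*p),.12).round(4))
for p in[(422,42),(503,22),(529,40)]: print('houseD',plane(b,*D(*p),.12).round(4))
E
```

```text
tip [ 0.5047 -0.1383  0.0432] [ 0.5053 -0.136   0.045 ] [ 0.504  -0.1402  0.045 ]
grip [ 0.5484 -0.2532  0.0455] [ 0.5485 -0.2543  0.045 ] [ 0.5483 -0.2526  0.045 ]
blue [((np.float64(320.8), np.float64(225.4)), np.int32(32)), ((np.float64(315.5), np.float64(236.5)), np.int32(4)), ((np.float64(329.0), np.float64(231.0)), np.int32(3))] [((np.float64(311.1), np.float64(174.0)), np.int32(24)), ((np.float64(305.6), np.float64(187.9)), np.int32(21)), ((np.float64(318.0), np.float64(185.0)), np.int32(13))]
[0.5897 0.0452 0.1049] [0.5898 0.0439 0.104 ] [0.5899 0.0468 0.104 ]
green [((np.float64(324.5), np.float64(235.4)), np.int32(26)), ((np.float64(319.0), np.float64(250.0)), np.int32(11)), ((np.float64(332.0), np.float64(240.0)), np.int32(1))] [((np.float64(308.1), np.float64(167.4)), np.int32(21))]
[0.6092 0.0783 0.1042] [0.61   0.0774 0.104 ] [0.6085 0.0794 0.104 ]
orange [((np.float64(333.6), np.float64(242.8)), np.int32(30)), ((np.float64(341.6), np.float64(251.1)), np.int32(13)), ((np.float64(328.0), np.float64(256.5)), np.int32(8))] [((np.float64(300.7), np.float64(162.5)), np.int32(22)), ((np.float64(296.1), np.float64(176.8)), np.int32(17))]
[0.6116 0.1147 0.1046] [0.6123 0.1134 0.104 ] [0.6113 0.1164 0.104 ]
bed front corners side [0.6327 0.0056 0.02  ] [0.5374 0.0377 0.02  ] scene far-left corner [0.6387 0.0175 0.02  ]
house [0.5838 0.1862 0.12  ]
house [0.5964 0.2514 0.12  ]
house [0.7038 0.2309 0.12  ]
house [0.6885 0.1621 0.12  ]
houseD [0.597  0.2471 0.12  ]
houseD [0.698  0.2144 0.12  ]
houseD [0.6904 0.1603 0.12  ]
```

```bash
cat >> h.py <<'E'
from scipy.spatial.transform import Rotation as R
def go(pos,yaw):
    """delta from present pose to tool-down pose whose tool x points at yaw (deg)"""
    s=monitor.observe(); r=R.from_quat(s['ee_rot']); y=np.radians(yaw); c,n=np.cos(y),np.sin(y)
    t=R.from_matrix(np.array([[c,n,0],[n,-c,0],[0,0,-1]]))
    print('t',s['time'],'pos',s['eef_pos'].round(4),'shift',(r.inv().apply(np.array(pos)-s['eef_pos'])*1e3).round(1),'rot',(r.inv()*t).as_rotvec().round(3),'F',s['ft_force'].round(2),'w',round(s['grip_width'],3))
E
python3 - <<'E'
from h import *
a=load('s0');b=load('d0')
print(plane(b,(539-392)/2.8+260,150/2.8+130,.075).round(4))
go([.56,.0,.33],79)
E
```

```text
[0.5858 0.0369 0.075 ]
t 0.1 pos [0.1681 0.5234 0.205 ] shift [-533.2 -378.6 -124.7] rot [-1.000e-03  1.000e-03  1.452e+00] F [ 0.25 -0.82  0.38] w 0.999
```

Request:
move_arm:
  deltas:
    - [[0,0,-60],[0,0,0],1]
    - [[-80,-50,-120],[0,0,0.15],1]
    - [[-533,-379,-125],[0,0,1.452],1]
    - [[-533,-379,-125],[0,0,1.452],1]
    - [[-533,-379,-125],[0,0,1.452],1]
    - [[-533,-379,-125],[0,0,1.452],1]
    - [[-533,-379,-125],[0,0,1.452],1]
    - [[-533,-379,-125],[0,0,1.452],1]
    - [[-533,-379,-125],[0,0,1.452],1]
    - [[-533,-379,-125],[0,0,1.452],1]
    - [[-533,-379,-125],[0,0,1.452],1]
    - [[-533,-379,-125],[0,0,1.452],1]

```text
time: 1.6
eef_pos: [0.5607, -0.0027, 0.3299]
ee_rot: [0.772, 0.635, -0.0, -0.0]
ft_force: [0.3, 1.0, -0.1]
grip_width: 0.998
grip_force: 0.0
```

```bash
python3 - <<'E'
from h import *
go([.56,0,.33],79)
c=cap('wrist','w1'); print(c['fx'],c['T'].round(3).tolist())
E
```

```text
t 1.6 pos [ 0.5607 -0.0027  0.3299] shift [ 2.5 -1.2 -0.1] rot [-0.001  0.    -0.002] F [ 0.28  1.03 -0.09] w 0.998
338.0190404482074 [[0.981, -0.187, -0.045, 0.573], [-0.192, -0.956, -0.222, 0.063], [-0.001, 0.226, -0.974, 0.511], [0.0, 0.0, 0.0, 1.0]]
```

View pics/w1.png

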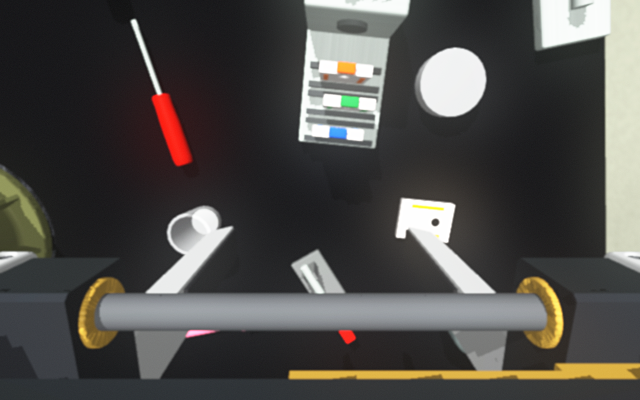

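The wrist view shows the pump: bed corners at about (299,141) and (376,149), tabs at blue (339,133), green (350,102) and orange (347,69), and the rod and rest at (300,262) to (348,338). I'll fit the bed edges and the tabs.

```bash
python3 - <<'E'
from h import *
c=load('w1'); g=cv2.cvtColor(c['image'],cv2.COLOR_RGB2GRAY).astype(int)
L=[];Rr=[]
for v in range(45,136,3):
    r=g[v]>75
    xs=np.nonzero(r[285:400])[0]+285
    # run containing bed
    l=xs.min(); 
    rr=xs[xs<398].max(); L.append(plane(c,l-.5,v,.02)[:2]);Rr.append(plane(c,rr+.5,v,.02)[:2])
L=np.array(L);Rr=np.array(Rr)
def fit(P):
    x,y,x0,y0=cv2.fitLine(P.astype(np.float32),cv2.DIST_HUBER,0,1e-4,1e-4).ravel()
    if y<0:x,y=-x,-y
    n=(P-[x0,y0])@[y,-x]
    return np.array([x,y]),np.array([x0,y0]),np.degrees(np.arctan2(y,x)),n.std()
fl,fr=fit(L),fit(Rr);print(fl,fr)
yaw=np.radians((fl[2]+fr[2])/2);X=np.array([np.cos(yaw),np.sin(yaw)]);Y=np.array([-X[1],X[0]])
l,r=fl[1]@Y,fr[1]@Y;print('yaw',np.degrees(yaw),'width',l-r,'mid',(l+r)/2)
# front edge
F=[]
for u in range(306,372,4):
    col=g[120:170,u]>75; F.append(plane(c,u,120+np.nonzero(col)[0].max()+.5,.02)[:2])
ff=fit(np.array(F));print('front',ff,'x',np.array(F)@X)
h=cv2.cvtColor(c['image'],cv2.COLOR_RGB2HSV)
for n,lo,hi,v0 in(('b',100,125,133),('g',50,85,102),('o',8,20,69)):
    s=h[v0-10:v0+9,320:375];m=(s[...,0]>=lo)&(s[...,0]<=hi)&(s[...,1]>120)&(s[...,2]>90);m[12:]&=True
    ys,xs=np.nonzero(m);p=plane(c,xs.mean()+320,ys.mean()+v0-10,.106)[:2];print(n,p,p@X,p@Y-(l+r)/2,len(xs),(xs.min()+xs.max())/2+320)
    # white top extents at z=.1
    w=np.nonzero((s[...,2].astype(int).max(0)>0))[0]
    row=c['image'][v0-1,300:395].astype(int); 
E
```

```text
(array([0.2858426 , 0.95827657], dtype=float32), array([0.55623317, 0.11557155], dtype=float32), np.float32(73.39078), np.float64(0.00038947969132792126)) (array([0.28581336, 0.95828533], dtype=float32), array([0.6705176 , 0.10133089], dtype=float32), np.float32(73.392525), np.float64(0.00039539321220966934))
yaw 73.39164 width 0.11358702 mid -0.55678755
front (array([-0.95835876,  0.28556693], dtype=float32), array([0.586293  , 0.02892817], dtype=float32), np.float32(163.40726), np.float64(0.0004116008888596904)) x [0.19480785 0.19536098 0.1959141  0.19505903 0.1956125  0.19475669
 0.19531052 0.19586433 0.19500815 0.19556232 0.19470539 0.19525992
 0.19581444 0.19495714 0.19551202 0.19606687 0.1952092 ]
b [0.59068052 0.04788153] 0.21471705318380696 0.004435566063019536 170 338.0
g [0.61036171 0.080371  ] 0.2514765273921035 -0.0051381377248505 168 349.0
o [0.61144006 0.11643092] 0.2863402908966871 0.004135436575489981 207 339.0
```

```bash
python3 - <<'E'
from h import *
go([.549,-.254,.14],111)
E
```

```text
t 1.65 pos [ 0.5622 -0.0053  0.3293] shift [-246.4   35.6  189.6] rot [-0.002  0.001 -0.562] F [ 2.61 -1.71 -0.4 ] w 0.997
```

Request:
move_arm:
  deltas:
    - [[-60,10,20],[0,0,-0.15],0.8]
    - [[-251,38,190],[0,0,-0.56],0.6]
    - [[-251,38,190],[0,0,-0.56],0.5]
    - [[-251,38,190],[0,0,-0.56],0.5]
    - [[-251,38,190],[0,0,-0.56],0.5]
    - [[-251,38,190],[0,0,-0.56],0.5]
    - [[-251,38,190],[0,0,-0.56],0.5]

```text
time: 2.52
eef_pos: [0.5492, -0.2536, 0.1406]
ee_rot: [0.566, 0.824, 0.0, -0.0]
ft_force: [0.8, 0.2, 0.4]
grip_width: 0.495
grip_force: 0.0
```

```bash
python3 - <<'E'
from h import *
go([.549,-.254,.14],111)
c=cap('wrist','w2');go([.549,-.254,.14],111)
h=cv2.cvtColor(c['image'],cv2.COLOR_RGB2HSV); m=(((h[...,0]<8)|(h[...,0]>174))&(h[...,1]>170)&(h[...,2]>60)).astype(np.uint8)
n,l,s,ce=cv2.connectedComponentsWithStats(m)
for i in range(1,n):
    if s[i,4]>60: print(s[i],ce[i].round(1),plane(c,*ce[i],.056).round(4))
E
```

```text
t 2.525 pos [ 0.5492 -0.2536  0.1406] shift [-0.3 -0.4  0.6] rot [-0.    -0.     0.001] F [0.8  0.21 0.35] w 0.495
t 2.575 pos [ 0.5497 -0.2532  0.1414] shift [-0.5 -1.   1.4] rot [0.001 0.001 0.002] F [-0.01  0.78  0.14] w 0.498
[311 186  25  38 858] [323.  204.2] [ 0.5506 -0.2503  0.056 ]
```

View pics/w2.png

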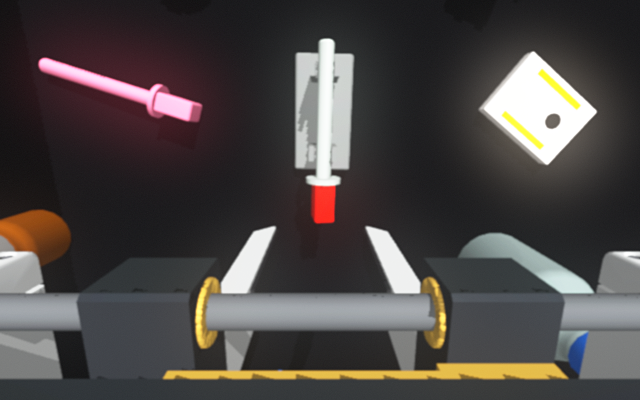

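The wrist view shows the red grip at (323,204), its steel shaft running up to the tip at (326,42), and bottle_a beside the gripper on the right (about 540,270). I'll check bottle_a's clearance and the rod's yaw.

```bash
python3 - <<'E'
from h import *
c=load('w2');g=c['image'].astype(int)
P=[];U=[]
for v in range(56,170,4):
    r=g[v,300:350].min(1); t=r>170
    xs=np.nonzero(t)[0]+300
    if len(xs)>4: P.append(plane(c,np.median(xs),v,.047)[:2]);U.append((v,xs.min(),xs.max()))
print(U[::5]);P=np.array(P)
x,y,x0,y0=cv2.fitLine(P.astype(np.float32),cv2.DIST_HUBER,0,1e-4,1e-4).ravel();print('yaw',np.degrees(np.arctan2(y,x))%180,x0,y0)
back=plane(c,323,222.5,.056)[:2];front=plane(c,323,187,.056)[:2];tip=plane(c,326,40,.047)[:2];fl=plane(c,323,177,.059)[:2]
print(back,front,np.linalg.norm(back-front),'tip',tip,np.linalg.norm(tip-back),(back+front)/2)
d=np.array([x,y])*np.sign(y);print('grip from back',back+.016*d,'from tip',tip-.124*d)
a=load('s0');b=load('d0')
for cc in(a,b):
    h=cv2.cvtColor(cc['image'],cv2.COLOR_RGB2HSV);m=((h[...,0]>100)&(h[...,0]<125)&(h[...,1]>150)&(h[...,2]>100)).astype(np.uint8)
    n,l,s,ce=cv2.connectedComponentsWithStats(m)
    for i in range(1,n):
        if 60<s[i,4]<300: print(ce[i].round(1),s[i,4],plane(cc,*ce[i],.142).round(3))
E
```

```text
[(56, np.int64(300), np.int64(349)), (76, np.int64(300), np.int64(349)), (96, np.int64(300), np.int64(349)), (116, np.int64(318), np.int64(349)), (136, np.int64(300), np.int64(348)), (156, np.int64(300), np.int64(348))]
yaw 111.313805 0.52856994 -0.18010408
[ 0.55618809 -0.2645891 ] [ 0.54551457 -0.23705358] 0.029531825072130886 tip [ 0.50774301 -0.13317564] 0.14005863993893894 [ 0.55085133 -0.25082134]
grip from back [ 0.55037248 -0.24968344] from tip [ 0.55281399 -0.2486945 ]
[593.5 174.3] 165 [-0.121  0.525  0.142]
[212.2 189.8] 112 [ 0.735 -0.265  0.142]
[632.1 198.3] 253 [-0.077  0.637  0.142]
[494.4 232.1] 154 [0.319 0.413 0.142]
[200.5  89.6] 114 [0.656 0.778 0.142]
[174.2  98. ] 116 [0.537 0.775 0.142]
[145.4 106.9] 133 [0.418 0.775 0.142]
[166.7 151.5] 84 [0.32  0.414 0.142]
[426.6 186.3] 124 [ 0.736 -0.261  0.142]
```

Request:
move_arm:
  deltas:
    - [[3,4,60],[0,0,0.014],0.5]
    - [[3,4,100],[0,0,0.014],0.5]
    - [[3,4,114],[0,0,0.014],0.5]
    - [[3,4,114],[0,0,0.014],0.5]
    - [[3,4,114],[0,0,0.014],0]
    - [[3,4,114],[0,0,0.014],0]
    - [[3,4,114],[0,0,0.014],0]
    - [[3,4,114],[0,0,0.014],0]
    - [[3,4,114],[0,0,0.014],0]
  newtons: 50

```text
time: 3.7
eef_pos: [0.5511, -0.25, 0.0266]
ee_rot: [0.572, 0.821, -0.001, -0.001]
ft_force: [-5.6, -2.7, 3.2]
grip_width: 0.168
grip_force: 49.9
```

Request:
move_arm:
  deltas:
    - [[0,0,-30],[0,0,0],0]
    - [[0,0,-80],[0,0,0],0]
    - [[0,0,-100],[0,0,0],0]
    - [[0,0,-100],[0,0,0],0]

```text
time: 4.2
eef_pos: [0.5524, -0.2499, 0.1279]
ee_rot: [0.572, 0.821, 0.0, 0.001]
ft_force: [-0.5, 0.1, -1.9]
grip_width: 0.161
grip_force: 49.9
```

```bash
python3 - <<'E'
from h import *
c=cap('wrist','w3'); 
for i in range(3): go([.551,-.25,.126],110.2); cap('wrist','w3b')
cap('side','d3')
cv2.imwrite('pics/w3c.png',np.vstack([cv2.resize(c['image'][:230,200:440,::-1],None,fx=2.2,fy=2.2)]))
E
```

```text
t 4.25 pos [ 0.5517 -0.2496  0.1262] shift [-0.1 -0.8  0.2] rot [0.    0.    0.001] F [-0.05  0.52 -1.88] w 0.163
t 4.3 pos [ 0.5514 -0.2494  0.1253] shift [-0.4 -0.6 -0.7] rot [-0.001 -0.001  0.001] F [ 0.44 -0.33 -1.59] w 0.168
t 4.35 pos [ 0.5513 -0.2493  0.1249] shift [-0.5 -0.5 -1.1] rot [-0.001 -0.002  0.001] F [-1.17  0.22 -2.04] w 0.167
```

View pics/w3c.png

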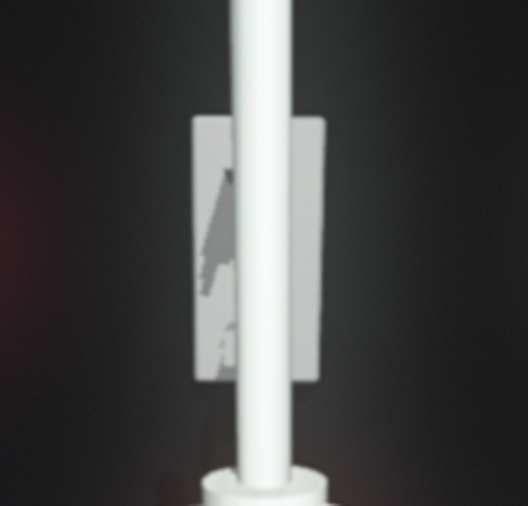

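```bash
python3 - <<'E'
from h import *
c=load('w3');
g=cv2.cvtColor(c['image'],cv2.COLOR_RGB2GRAY).astype(float)
# tool frame (settled), rod axis z -19mm
s=monitor.observe();Rt=R.from_quat(s['ee_rot'])
def pw(x,y,z): return np.array([.5515,-.2495,.1265])+Rt.apply(np.array([x,y,z])/1e3)
Q=[]
for v in range(0,215,15):
    row=g[v]; gr=np.diff(row[290:350]); 
    l=290.5+gr[:30].argmax(); r=290.5+30+gr[30:].argmin(); Q.append((v,l,r,r-l))
print([tuple(np.round(q,1)) for q in Q])
for x in(22,40,60,80,100,110):
    print(x,np.round(proj(c,pw(x,0,-19)),1),round(proj(c,pw(x,6,-19))[0]-proj(c,pw(x,-6,-19))[0],1))
def T(u,v): return (Rt.inv().apply(ray(c,u,v)[1]),Rt.inv().apply(ray(c,u,v)[0]-pw(0,0,0)))
for v,l,r,w in Q:
    d,o=T((l+r)/2,v); k=(-.019-o[2])/d[2];print(v,((o+d*k)*1e3).round(1),end=' ')
# hole vs cassette, entry targets
b=load('d0'); print(); print(b['image'][176:194,303:322].mean(2).astype(int))
E
```

```text
[(np.float64(0.0), np.float64(304.5), np.float64(331.5), np.float64(27.0)), (np.float64(15.0), np.float64(304.5), np.float64(331.5), np.float64(27.0)), (np.float64(30.0), np.float64(304.5), np.float64(331.5), np.float64(27.0)), (np.float64(45.0), np.float64(304.5), np.float64(331.5), np.float64(27.0)), (np.float64(60.0), np.float64(307.5), np.float64(347.5), np.float64(40.0)), (np.float64(75.0), np.float64(307.5), np.float64(346.5), np.float64(39.0)), (np.float64(90.0), np.float64(306.5), np.float64(346.5), np.float64(40.0)), (np.float64(105.0), np.float64(306.5), np.float64(345.5), np.float64(39.0)), (np.float64(120.0), np.float64(307.5), np.float64(345.5), np.float64(38.0)), (np.float64(135.0), np.float64(308.5), np.float64(345.5), np.float64(37.0)), (np.float64(150.0), np.float64(308.5), np.float64(344.5), np.float64(36.0)), (np.float64(165.0), np.float64(308.5), np.float64(344.5), np.float64(36.0)), (np.float64(180.0), np.float64(307.5), np.float64(331.5), np.float64(24.0)), (np.float64(195.0), np.float64(307.5), np.float64(331.5), np.float64(24.0)), (np.float64(210.0), np.float6
[... 1293 characters left out ...]
 181 202 200 190 185 183 184 148 102 149 131
   74]
 [193 185 121 107 172 183 183 183 185 183 183 184 184 183 146 103 148 130
   74]
 [192 186 122 108 173 184 184 184 183 184 183 183 183 184 145 102 151 130
   73]
 [194 185 122 109 172 183 184 183 184 184 184 183 183 185 146 101 149 129
   74]
 [192 186 121 108 172 184 184 183 183 184 184 183 183 183 145 102 149 129
   73]
 [193 186 120  91 171 184 185 183 183 183 183 184 183 183 146 103 150 130
   75]
 [195 187 119  89 171 183 183 184 184 184 183 184 184 183 145 131 174 130
  101]
 [195 187 132  95 171 184 184 184 184 184 184 183 184 183 156 130  95  72
   65]
 [195 186 133  96 171 182 183 184 185 183 185 163 137  97  80  70  60  57
   58]]
```

The rod is held square: it runs along tool x to 0.4° and sits level. Next I take it to about 15 mm before the blue hole.

Request:
move_arm:
  deltas:
    - [[50,18,0],[0,0,0.17],0]
    - [[100,36,0],[0,0,0.34],0]
    - [[150,52.5,0],[0,0,0.5],0]
    - [[150,52.5,0],[0,0,0.649],0]
    - [[150,52.5,30],[0,0,0.649],0]
    - [[150,52.5,60],[0,0,0.649],0]
    - [[150,52.5,70],[0,0,0.649],0]
    - [[150,52.5,70],[0,0,0.649],0]
    - [[150,52.5,70],[0,0,0.649],0]

```text
time: 5.58
eef_pos: [0.5496, -0.0908, 0.0575]
ee_rot: [0.803, 0.595, 0.0, 0.001]
ft_force: [0.7, 0.2, -0.7]
grip_width: 0.166
grip_force: 49.9
```

```bash
cat >> h.py <<'E'
PX=np.array([.2858,.9583]);PY=np.array([-.9583,.2858]);PO=PX*.2088-PY*.5568
def st():
    P=[];F=[]
    for i in range(2): s=monitor.observe();P.append(s['eef_pos']);F.append(s['ft_force'])
    p=np.mean(P,0);f=np.mean(F,0);M=np.array([PX,PY]);yaw=R.from_quat(s['ee_rot']).as_matrix()[:2,0]
    print('t',round(s['time'],2),'tip/pump mm',(M@(p[:2]-PO)*1e3+[124,0]).round(1),'z',round(p[2]*1e3,1),'yaw',np.degrees(np.arctan2(yaw[1],yaw[0])).round(2),'Fpump',(M@f[:2]).round(2),'Fz',f[2].round(2),'M',s['moment'].round(2),'w',round(s['grip_width'],3))
E
python3 - <<'E'
from h import *
st();a=cap('side','d4');st();b=cap('scene','s4');c=cap('wrist','w4');st()
A=cv2.resize(b['image'][190:270,280:360,::-1],None,fx=4.5,fy=4.5,interpolation=cv2.INTER_CUBIC)
B=cv2.resize(a['image'][150:230,275:355,::-1],None,fx=4.5,fy=4.5,interpolation=cv2.INTER_CUBIC)
cv2.imwrite('pics/c4.png',np.hstack([A,B]))
E
```

```text
t 5.58 tip/pump mm [-14.8   4.2] z 57.5 yaw 73.09 Fpump [ 0.43 -0.62] Fz -0.73 M [-0.09  0.1  -0.03] w 0.166
t 5.62 tip/pump mm [-14.8   4.2] z 57.5 yaw 73.1 Fpump [0.52 1.09] Fz -1.41 M [-0.17  0.07 -0.01] w 0.166
t 5.72 tip/pump mm [-14.8   4.3] z 57.3 yaw 73.1 Fpump [-0.36  0.2 ] Fz -0.43 M [-0.13  0.07 -0.02] w 0.169
```

View pics/w4.png

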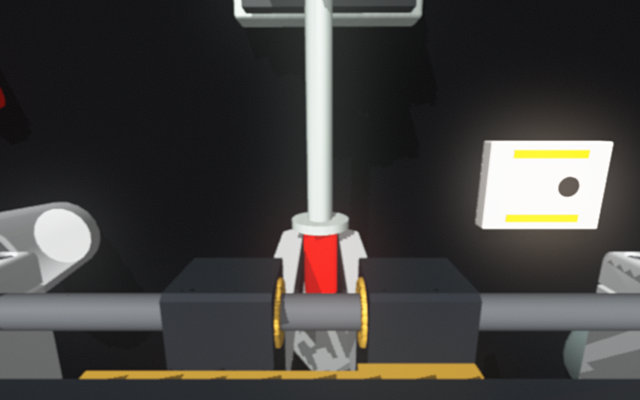

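View pics/c4.png

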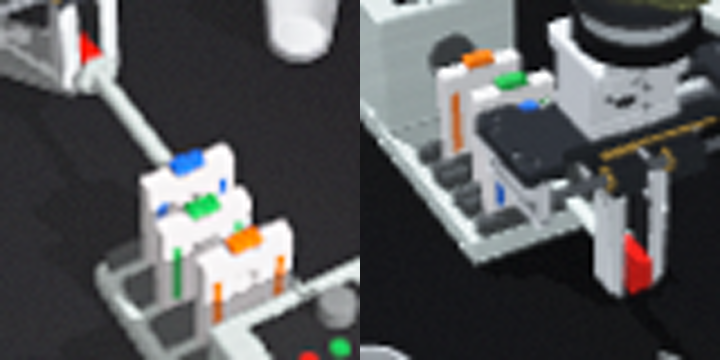

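The crops show the rod level and pointing at the blue cassette's upper middle, and the bed front edge is square to the tool. I'll advance to about 4 mm past the front face and read the force.

Request:
move_arm:
  deltas:
    - [[6,0,0],[0,0,0],0]
    - [[12,0,0],[0,0,0],0]
    - [[14,0,0],[0,0,0],0]
    - [[16,0,0],[0,0,0],0]
    - [[17,0,0],[0,0,0],0]
    - [[18,0,0],[0,0,0],0]
    - [[18,0,0],[0,0,0],0]

```text
time: 6.6
eef_pos: [0.5543, -0.0735, 0.0564]
ee_rot: [0.803, 0.595, -0.0, -0.0]
ft_force: [-0.1, -0.4, -1.6]
grip_width: 0.164
grip_force: 49.9
```

```bash
python3 - <<'E'
from h import *
st();cap('scene','s5');st()
E
```

```text
t 6.6 tip/pump mm [3.2 4.6] z 56.4 yaw 73.1 Fpump [-0.41 -0.03] Fz -1.65 M [-0.12  0.05  0.04] w 0.164
t 6.65 tip/pump mm [3.2 4.6] z 56.4 yaw 73.09 Fpump [0.23 0.14] Fz -0.95 M [-0.17  0.1   0.01] w 0.167
```

No resistance so far. I'll go on another 5 mm.

Request:
move_arm:
  deltas:
    - [[1,0,0],[0,0,0],0]
    - [[2,0,0],[0,0,0],0]
    - [[3,0,0],[0,0,0],0]
    - [[4,0,0],[0,0,0],0]
    - [[5,0,0],[0,0,0],0]
    - [[5,0,0],[0,0,0],0]

```text
time: 7.4
eef_pos: [0.5558, -0.0686, 0.0564]
ee_rot: [0.803, 0.596, 0.0, 0.0]
ft_force: [0.9, -0.2, -0.3]
grip_width: 0.167
grip_force: 49.9
```

```bash
python3 - <<'E'
from h import *
st();cap('scene','s6');st()
E
```

```text
t 7.4 tip/pump mm [8.3 4.6] z 56.4 yaw 73.1 Fpump [ 0.04 -0.98] Fz -0.28 M [-0.09  0.12 -0.03] w 0.167
t 7.45 tip/pump mm [8.2 4.6] z 56.5 yaw 73.1 Fpump [0.28 0.02] Fz -0.9 M [-0.08  0.09  0.02] w 0.166
```

Request:
move_arm:
  deltas:
    - [[2,0,0],[0,0,0],0]
    - [[4,0,0],[0,0,0],0]
    - [[6,0,0],[0,0,0],0]
    - [[8,0,0],[0,0,0],0]
    - [[10,0,0],[0,0,0],0]
    - [[12,0,0],[0,0,0],0]
    - [[12,0,0],[0,0,0],0]

```text
time: 8.32
eef_pos: [0.5593, -0.0571, 0.0564]
ee_rot: [0.803, 0.596, -0.0, -0.0]
ft_force: [-0.1, 0.5, -1.3]
grip_width: 0.167
grip_force: 49.9
```

```bash
cat >> h.py <<'E'
def tabs(f):
    c=cap('scene',f);h=cv2.cvtColor(c['image'],cv2.COLOR_RGB2HSV)[212:270,300:360]
    for n,lo,hi in(('b',100,125),('g',50,85),('o',8,20)):
        m=((h[...,0]>=lo)&(h[...,0]<=hi)&(h[...,1]>120)&(h[...,2]>90)).astype(np.uint8)
        k,l,s,ce=cv2.connectedComponentsWithStats(m);i=1+s[1:,4].argmax();w=ce[i]+[300,212]
        p=plane(c,*w,.105)[:2]-PO;print(n,s[i,4],(p@PX*1e3).round(1),(p@PY*1e3).round(1),end=' | ')
    print()
E
python3 - <<'E'
from h import *
st();tabs('s7');st()
c=cap('scene','s7b')
np.savez('/dev/null') if 0 else None
E
python3 - <<'E'
from h import *
import h as H
o=load('s0'); v=vision.capture
H.cap=lambda n,f:o
tabs('x')
E
```

```text
t 8.32 tip/pump mm [20.3  4.6] z 56.4 yaw 73.11 Fpump [0.4  0.25] Fz -1.28 M [-0.12  0.09 -0.01] w 0.167
b 29 3.1 4.5 | g 26 40.4 -6.1 | o 30 75.7 1.8 | 
t 8.38 tip/pump mm [20.2  4.6] z 56.4 yaw 73.1 Fpump [0.34 0.55] Fz -0.52 M [-0.1   0.11  0.03] w 0.167
b 32 2.6 3.7 | g 26 40.4 -6.1 | o 30 75.7 1.8 |
```

The rod is through the blue hole without resistance. Now I shift sideways to the green cassette's lane.

Request:
move_arm:
  deltas:
    - [[0,2,0],[0,0,0],0]
    - [[0,4,0],[0,0,0],0]
    - [[0,6,0],[0,0,0],0]
    - [[0,8,0],[0,0,0],0]
    - [[0,9.7,0],[0,0,0],0]
    - [[0,9.7,0],[0,0,0],0]
    - [[5,9.7,0],[0,0,0],0]
    - [[10,9.7,0],[0,0,0],0]
    - [[10,9.7,0],[0,0,0],0]

```text
time: 9.55
eef_pos: [0.5715, -0.05, 0.0565]
ee_rot: [0.803, 0.596, 0.0, 0.0]
ft_force: [-0.1, -0.7, -1.3]
grip_width: 0.164
grip_force: 49.9
```

```bash
python3 - <<'E'
from h import *
st();tabs('s8');st()
E
```

```text
t 9.55 tip/pump mm [30.7 -5.2] z 56.5 yaw 73.13 Fpump [-0.67 -0.04] Fz -1.26 M [-0.12  0.07 -0.01] w 0.164
b 31 2.9 -2.4 | g 26 40.4 -6.1 | o 29 75.7 2.2 | 
t 9.6 tip/pump mm [30.4 -5.2] z 56.4 yaw 73.12 Fpump [0.23 0.77] Fz -1.22 M [-0.11  0.12  0.02] w 0.167
```

Request:
move_arm:
  deltas:
    - [[2,0,0],[0,0,0],0]
    - [[4,0,0],[0,0,0],0]
    - [[5,0,0],[0,0,0],0]
    - [[6,0,0],[0,0,0],0]
    - [[7,0,0],[0,0,0],0]
    - [[8,0,0],[0,0,0],0]
    - [[8,0,0],[0,0,0],0]

```text
time: 10.48
eef_pos: [0.5738, -0.0427, 0.0564]
ee_rot: [0.803, 0.596, 0.0, -0.0]
ft_force: [-1.2, -0.5, -0.6]
grip_width: 0.168
grip_force: 49.9
```

```bash
python3 - <<'E'
from h import *
st();tabs('s9');st()
E
```

```text
t 10.47 tip/pump mm [38.2 -5.2] z 56.4 yaw 73.1 Fpump [-0.78  1.05] Fz -0.58 M [-0.09  0.19 -0.01] w 0.168
b 31 2.9 -2.4 | g 26 40.4 -6.1 | o 31 75.9 1.7 | 
t 10.53 tip/pump mm [38.2 -5.2] z 56.4 yaw 73.1 Fpump [-0.48  1.  ] Fz -1.59 M [-0.04  0.15  0.02] w 0.165
```

Request:
move_arm:
  deltas:
    - [[1,0,0],[0,0,0],0]
    - [[2,0,0],[0,0,0],0]
    - [[3,0,0],[0,0,0],0]
    - [[3,0,0],[0,0,0],0]

```text
time: 11.02
eef_pos: [0.5747, -0.0399, 0.0565]
ee_rot: [0.803, 0.596, 0.0, 0.0]
ft_force: [-0.1, -1.0, -0.7]
grip_width: 0.17
grip_force: 49.9
```

```bash
python3 - <<'E'
from h import *
st();tabs('s10');st()
E
```

```text
t 11.03 tip/pump mm [41.2 -5.3] z 56.5 yaw 73.1 Fpump [-0.95 -0.16] Fz -0.75 M [-0.06  0.13  0.05] w 0.17
b 31 2.9 -2.4 | g 26 40.4 -6.1 | o 29 75.7 2.2 | 
t 11.07 tip/pump mm [41.2 -5.3] z 56.5 yaw 73.1 Fpump [-0.98  0.44] Fz -0.55 M [-0.08  0.17  0.03] w 0.163
```

Request:
move_arm:
  deltas:
    - [[1,0,0],[0,0,0],0]
    - [[2,0,0],[0,0,0],0]
    - [[3,0,0],[0,0,0],0]
    - [[3,0,0],[0,0,0],0]

```text
time: 11.58
eef_pos: [0.5755, -0.037, 0.0564]
ee_rot: [0.803, 0.596, 0.0, 0.0]
ft_force: [-0.8, 0.3, -0.7]
grip_width: 0.167
grip_force: 49.9
```

```bash
python3 - <<'E'
from h import *
st();tabs('s11');st()
E
```

```text
t 11.57 tip/pump mm [44.2 -5.3] z 56.4 yaw 73.1 Fpump [0.07 0.88] Fz -0.66 M [-0.11  0.18  0.07] w 0.167
b 31 2.9 -2.4 | g 26 40.4 -6.1 | o 30 76.1 1.7 | 
t 11.62 tip/pump mm [44.2 -5.3] z 56.4 yaw 73.1 Fpump [-0.02  0.91] Fz -0.3 M [-0.08  0.15  0.  ] w 0.17
```

Request:
move_arm:
  deltas:
    - [[2,0,0],[0,0,0],0]
    - [[4,0,0],[0,0,0],0]
    - [[6,0,0],[0,0,0],0]
    - [[8,0,0],[0,0,0],0]
    - [[10,0,0],[0,0,0],0]
    - [[12,0,0],[0,0,0],0]
    - [[14,0,0],[0,0,0],0]
    - [[16,0,0],[0,0,0],0]
    - [[16,0,0],[0,0,0],0]

```text
time: 12.75
eef_pos: [0.5802, -0.0216, 0.0564]
ee_rot: [0.803, 0.596, 0.0, -0.0]
ft_force: [-1.1, -0.1, -0.3]
grip_width: 0.166
grip_force: 49.9
```

```bash
python3 - <<'E'
from h import *
st();tabs('s12');st()
b=load('s0');print(b['image'][240:266,322:346].mean(2).astype(int))
p=lambda x,y,z: np.append(PO+PX*x+PY*y,z)
for y in(-4,0,4): print(y,np.round(proj(b,p(.084,y/1e3,.075)),1),np.round(proj(b,p(.084,y/1e3,.107)),1))
E
```

```text
t 12.75 tip/pump mm [60.3 -5.3] z 56.4 yaw 73.11 Fpump [-0.43  1.07] Fz -0.35 M [-0.05  0.2   0.05] w 0.166
b 30 3.0 -2.8 | g 26 40.4 -6.1 | o 30 75.7 1.8 | 
t 12.8 tip/pump mm [60.2 -5.4] z 56.4 yaw 73.1 Fpump [-1.53 -0.01] Fz -0.96 M [-0.06  0.18  0.02] w 0.166
[[250 250 250 250 249 249 249 249 251 242 165 161 200 155 103 124 189 228
  247 255 255 247 128  38]
 [249 249 250 250 249 243 244 252 250 229 180 148 131 132 130 189 250 255
  253 251 253 254 211  56]
 [249 250 249 244 236 213 217 242 229 174 138 133 132 132 133 164 229 251
  251 250 251 255 238  73]
 [247 240 233 208 187 191 194 168 161 134 132 132 136 138 135 148 216 246
  250 249 249 253 235  74]
 [238 173 177 188 189 193 217 203 147 124 136 138 137 156 167 198 246 251
  249 249 249 253 235  76]
 [226 172 169 191 218 235 250 251 195 123 135 153 196 227 228 236 251 249
  249 250 249 253 236  75]
 [180 186 212 233 248 252 252 253 247 198 197 225 246 252 251 250 249 249
  249 244 230 243 236  63]
 [182 206 247 254 251 250 250 250 252 249 247 252 250 249 249 249 249 249
  246 206 135 230 236  36]
 [185 190 229 251 251 250 25
[... 1181 characters left out ...]
1]
 [ 74 121 162 169 177 147 107 148 187 203 215 236 241 238 241 236 221 183
  120  96  47  52  57  57]
 [ 76 124 163 169 174 144 145 188 214 239 242 236 237 234 219 178 106  72
   49  52  55  56  57  58]
 [ 76 122 162 170 182 181 210 237 237 235 235 235 231 186  90  41  51  55
   54  58  59  57  59  58]
 [ 73 122 162 166 186 220 236 237 235 234 234 234 226 157  50  50  55  57
   59  60  58  57  59  58]
 [ 82 128 163 156 159 192 227 235 235 235 235 236 238 223 144  78  53  56
   58  59  59  57  60  58]
 [126 150 165 156 140 157 205 230 236 235 235 233 234 237 229 154  53  54
   58  59  58  60  59  58]]
-4 [333.1 252.9] [333.3 245.2]
0 [334.3 252.4] [334.6 244.7]
4 [335.6 251.8] [335.9 244.1]
```

Request:
move_arm:
  deltas:
    - [[0,-2,0],[0,0,0],0]
    - [[0,-4,0],[0,0,0],0]
    - [[0,-6,0],[0,0,0],0]
    - [[0,-8,0],[0,0,0],0]
    - [[0,-8.3,0],[0,0,0],0]
    - [[3,-8.3,0],[0,0,0],0]
    - [[6,-8.3,0],[0,0,0],0]
    - [[6,-8.3,0],[0,0,0],0]

```text
time: 13.8
eef_pos: [0.574, -0.0133, 0.0564]
ee_rot: [0.803, 0.596, 0.0, -0.0]
ft_force: [1.1, 0.5, -0.3]
grip_width: 0.164
grip_force: 49.9
```

```bash
python3 - <<'E'
from h import *
st();tabs('s13');st()
E
```

```text
t 13.8 tip/pump mm [66.5  2.9] z 56.4 yaw 73.11 Fpump [ 0.83 -0.95] Fz -0.29 M [-0.09 -0.08 -0.08] w 0.164
b 30 3.0 2.1 | g 24 40.0 2.0 | o 27 76.1 1.7 | 
t 13.85 tip/pump mm [66.4  2.9] z 56.4 yaw 73.11 Fpump [ 0.09 -1.12] Fz -0.82 M [-0.03 -0.09 -0.04] w 0.165
```

Green and blue both followed the rod. Now I feel for the orange hole.

Request:
move_arm:
  deltas:
    - [[2,0,0],[0,0,0],0]
    - [[4,0,0],[0,0,0],0]
    - [[5,0,0],[0,0,0],0]
    - [[6,0,0],[0,0,0],0]
    - [[7,0,0],[0,0,0],0]
    - [[8,0,0],[0,0,0],0]
    - [[8,0,0],[0,0,0],0]

```text
time: 14.72
eef_pos: [0.5763, -0.0059, 0.0564]
ee_rot: [0.803, 0.596, 0.0, -0.0]
ft_force: [0.7, -0.7, -0.6]
grip_width: 0.168
grip_force: 49.9
```

```bash
python3 - <<'E'
from h import *
st();tabs('s14');st()
E
```

```text
t 14.72 tip/pump mm [74.3  2.9] z 56.4 yaw 73.1 Fpump [-0.5  -0.83] Fz -0.63 M [-0.21 -0.09 -0.08] w 0.168
b 28 3.4 2.3 | g 25 40.3 2.3 | o 29 76.3 1.3 | 
t 14.78 tip/pump mm [74.2  2.9] z 56.4 yaw 73.1 Fpump [-0.12 -1.46] Fz -0.98 M [-0.19 -0.04 -0.09] w 0.169
```

Request:
move_arm:
  deltas:
    - [[1,0,0],[0,0,0],0]
    - [[2,0,0],[0,0,0],0]
    - [[3,0,0],[0,0,0],0]
    - [[3,0,0],[0,0,0],0]

```text
time: 15.28
eef_pos: [0.5772, -0.003, 0.0565]
ee_rot: [0.803, 0.596, 0.0, -0.0]
ft_force: [1.1, -0.1, -0.8]
grip_width: 0.167
grip_force: 49.9
```

```bash
python3 - <<'E'
from h import *
st();tabs('s15');st()
E
```

```text
t 15.28 tip/pump mm [77.3  2.8] z 56.5 yaw 73.1 Fpump [ 0.21 -1.05] Fz -0.81 M [-0.21 -0.04 -0.04] w 0.167
b 28 3.4 2.3 | g 25 40.3 2.3 | o 29 75.9 1.8 | 
t 15.32 tip/pump mm [77.2  2.9] z 56.4 yaw 73.1 Fpump [-0.62 -0.74] Fz -0.66 M [-0.18 -0.06 -0.06] w 0.166
```

Request:
move_arm:
  deltas:
    - [[1,0,0],[0,0,0],0]
    - [[2,0,0],[0,0,0],0]
    - [[3,0,0],[0,0,0],0]
    - [[4,0,0],[0,0,0],0]
    - [[4,0,0],[0,0,0],0]

```text
time: 15.95
eef_pos: [0.5783, 0.0008, 0.0564]
ee_rot: [0.803, 0.596, 0.0, -0.0]
ft_force: [0.1, -1.0, 0.3]
grip_width: 0.169
grip_force: 49.9
```

```bash
python3 - <<'E'
from h import *
st();tabs('s16');st()
E
```

```text
t 15.95 tip/pump mm [81.3  2.8] z 56.4 yaw 73.1 Fpump [-0.9  -0.39] Fz 0.3 M [-0.16 -0.09 -0.12] w 0.169
b 27 3.7 2.2 | g 25 40.3 2.3 | o 30 76.1 1.7 | 
t 16.0 tip/pump mm [81.2  2.8] z 56.4 yaw 73.1 Fpump [ 0.33 -0.63] Fz -0.27 M [-0.19 -0.06 -0.02] w 0.166
```

Request:
move_arm:
  deltas:
    - [[2,0,0],[0,0,0],0]
    - [[4,0,0],[0,0,0],0]
    - [[6,0,0],[0,0,0],0]
    - [[8,0,0],[0,0,0],0]
    - [[10,0,0],[0,0,0],0]
    - [[12,0,0],[0,0,0],0]
    - [[14,0,0],[0,0,0],0]
    - [[16,0,0],[0,0,0],0]
    - [[18,0,0],[0,0,0],0]
    - [[18,0,0],[0,0,0],0]

```text
time: 17.25
eef_pos: [0.5836, 0.0181, 0.0564]
ee_rot: [0.803, 0.596, 0.0, -0.0]
ft_force: [0.5, 0.0, -1.3]
grip_width: 0.168
grip_force: 49.9
```

```bash
python3 - <<'E'
from h import *
st();tabs('s17');st()
E
```

```text
t 17.25 tip/pump mm [99.4  2.7] z 56.4 yaw 73.11 Fpump [ 0.15 -0.45] Fz -1.3 M [-0.13 -0.03 -0.02] w 0.168
b 26 3.9 1.5 | g 25 40.3 2.3 | o 27 76.1 1.7 | 
t 17.3 tip/pump mm [99.3  2.8] z 56.4 yaw 73.11 Fpump [ 0.13 -0.16] Fz -0.78 M [-0.09 -0.03  0.01] w 0.167
```

Now the flange, slowly, watching for a force rise.

Request:
move_arm:
  deltas:
    - [[1,0,0],[0,0,0],0]
    - [[2,0,0],[0,0,0],0]
    - [[3,0,0],[0,0,0],0]
    - [[4,0,0],[0,0,0],0]
    - [[5,0,0],[0,0,0],0]
    - [[5,0,0],[0,0,0],0]

```text
time: 18.05
eef_pos: [0.585, 0.0227, 0.0564]
ee_rot: [0.803, 0.596, -0.0, 0.0]
ft_force: [-0.7, -1.9, -0.5]
grip_width: 0.164
grip_force: 49.9
```

```bash
python3 - <<'E'
from h import *
st();tabs('s18');st()
E
```

```text
t 18.05 tip/pump mm [104.1   2.7] z 56.4 yaw 73.1 Fpump [-1.98  0.14] Fz -0.47 M [-0.31  0.11  0.04] w 0.164
b 27 4.2 1.7 | g 25 40.3 2.3 | o 28 76.1 1.4 | 
t 18.1 tip/pump mm [104.1   2.7] z 56.4 yaw 73.1 Fpump [-1.79  0.38] Fz -0.03 M [-0.35  0.1  -0.05] w 0.167
```

Request:
move_arm:
  deltas:
    - [[0.5,0,0],[0,0,0],0]
    - [[1,0,0],[0,0,0],0]
    - [[1,0,0],[0,0,0],0]

```text
time: 18.48
eef_pos: [0.5852, 0.0236, 0.0564]
ee_rot: [0.803, 0.596, -0.0, 0.0]
ft_force: [0.0, -2.9, -0.5]
grip_width: 0.169
grip_force: 49.9
```

```bash
python3 - <<'E'
from h import *
st();tabs('s19');st()
E
```

```text
t 18.48 tip/pump mm [105.1   2.7] z 56.4 yaw 73.1 Fpump [-2.75 -0.84] Fz -0.47 M [-0.62  0.16 -0.01] w 0.169
b 27 4.7 1.9 | g 25 40.3 2.3 | o 28 76.1 1.4 | 
t 18.52 tip/pump mm [105.1   2.7] z 56.4 yaw 73.09 Fpump [-2.93 -0.18] Fz -0.19 M [-0.65  0.26 -0.02] w 0.167
```

Request:
move_arm:
  deltas:
    - [[-1,0,0],[0,0,0],0]
    - [[-1,0,0],[0,0,0],0]
    - [[-1,0,0],[0,0,0],0.4]
    - [[-1,0,0],[0,0,0],0.4]
    - [[-1,0,0],[0,0,0],0.4]
    - [[-1,0,0],[0,0,0],0.4]

```text
time: 19.27
eef_pos: [0.585, 0.0228, 0.0565]
ee_rot: [0.803, 0.596, 0.0, -0.0]
ft_force: [-0.5, -0.4, 0.3]
grip_width: 0.401
grip_force: 0.0
```

```bash
python3 - <<'E'
from h import *
st();tabs('s20')
c=cap('wrist','w20');a=load('s20')
A=cv2.resize(a['image'][190:270,280:360,::-1],(400,400),interpolation=cv2.INTER_CUBIC)
B=cv2.resize(c['image'][80:320,220:420,::-1],(333,400),interpolation=cv2.INTER_CUBIC)
cv2.imwrite('pics/c20.png',np.hstack([A,B]))
E
```

```text
t 19.27 tip/pump mm [104.2   2.7] z 56.5 yaw 73.1 Fpump [-0.52  0.36] Fz 0.28 M [-0.11  0.05 -0.02] w 0.401
b 29 3.2 2.3 | g 24 40.0 2.0 | o 28 76.1 1.4 |
```

View pics/c20.png

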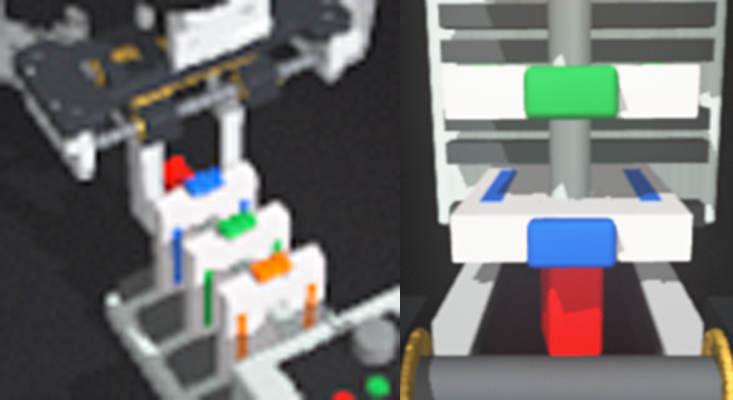

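The left crop shows all three cassettes lined up with the rod through them. The right crop shows the shaft passing under green and blue, but the blue tab hides the flange. I'll retreat and look down onto it.

Request:
move_arm:
  deltas:
    - [[0,0,-20],[0,0,0],0.4]
    - [[0,0,-60],[0,0,0],0.4]
    - [[0,0,-90],[0,0,0],0.4]
    - [[-50,0,-100],[0,0,0],0.4]
    - [[-70,0,-100],[0,0,0],0.4]
    - [[-70,0,-100],[0,0,0],0.4]
    - [[-70,0,-100],[0,0,0],0.4]

```text
time: 20.25
eef_pos: [0.5647, -0.0434, 0.1559]
ee_rot: [0.803, 0.596, -0.0, -0.0]
ft_force: [-0.4, 0.3, -0.0]
grip_width: 0.399
grip_force: 0.0
```

```bash
python3 - <<'E'
from h import *
st();c=cap('wrist','w21')
cv2.imwrite('pics/c21.png',cv2.resize(c['image'][40:280,200:440,::-1],(600,600),interpolation=cv2.INTER_CUBIC))
E
```

```text
t 20.25 tip/pump mm [35.   3.2] z 155.9 yaw 73.11 Fpump [0.17 0.46] Fz -0.02 M [-0.01  0.06  0.  ] w 0.399
```

View pics/c21.png

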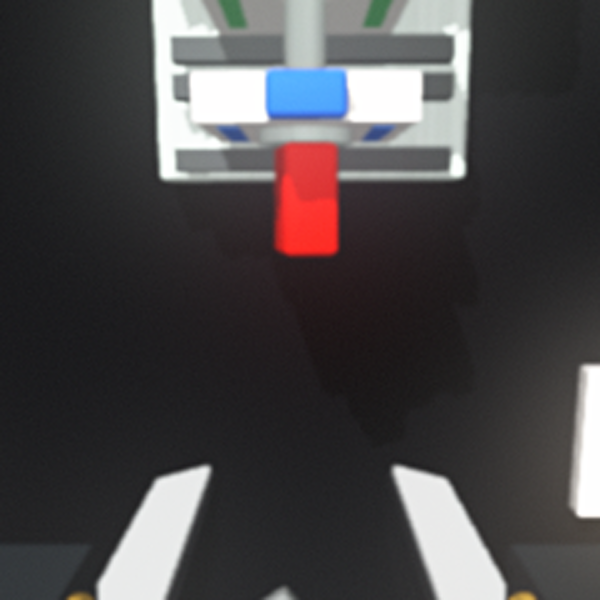

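```bash
python3 - <<'E'
from h import *
c=load('w21')
f=lambda u,v,z:(PX@(plane(c,200+u/2.5,40+v/2.5,z)[:2]-PO)*1e3).round(1)
print('cass front top',f(220,122,.1),f(400,122,.1),'flange back top edge',f(307,143,.088),f(270,140,.08),'grip back',f(307,254,.0848),'grip front',f(307,143,.0848))
E
```

```text
cass front top -0.3 -0.5 flange back top edge -4.9 -3.5 grip back -36.0 grip front -4.7
```

```bash
python3 -c "
from rig import order; print(order.hand_in())"
```

```text
the job is handed in; nothing more can be done
None
```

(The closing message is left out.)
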